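# Fetch the hemmed-in salt jar from the oil tray and weigh it

## Robot

A 6-joint arm with a two-finger parallel gripper is mounted at the origin on the work surface. World frame = base frame: x ahead of the robot, y to its left, z up, the work surface at z = 0. Lengths are in m, angles in degrees, forces in N, time in s.
With the tool pointing down it reaches from about 0.4 to 0.825 m from the base axis. Payload 7 kg.
Tool frame: the origin (TCP) lies at the very end of the fingers, on their centre line; the grasp point (between the pads) lies 19 mm behind it (ctrl.grip_point_offset is the distance from the TCP to the grasp point, in m); x points along the fingers, z is the direction in which the jaws open and shut, and the axes are right-handed (so a half turn about x gives the same grasp; the last joint's range is limited). The gripper opens to 88 mm and grips with 3 to 60 N. Pads are 19 mm wide; open, the fingers measure 130 mm over their backs; the gripper's body (78 mm by 193 mm) begins 47 mm behind the grasp point.
Start: joints at [88.413, 20.546, 0.682, 0, -70.136, -16.507], TCP at [0.21, 0.642, 0.227] pointing down, gripper open.
Joint ranges: [-176.03, 176.03], [-82.01, 121.73], [-58.28, 71.71], [-173.87, 95.51], [-174.79, -0.11], [-173.66, 173.66]. Speed limits (degrees/s): [136.94, 136.94, 172.46, 180, 180, 180].

## Interface

Orientations are given as [roll, pitch, yaw] about the fixed x, y, z axes, in that order (R = Rz(yaw) Ry(pitch) Rx(roll)).
In Python, from plant import get_obs, snapshot, calibration, close_job, ctrl gives the robot as it stands.
- The arm moves only by the tool move_arm, never from a script. Its argument "commands" is a list that holds one entry, the list of rows, each a list of 4 numbers: the shift along the tool's x, y, z in cm, then the turn about the tool's x in rad. In form: [[[dx, dy, dz, spin], ...]]. A call has 1 to 8 rows; each row shifts and turns the commanded pose from where the row before left it, along the tool's axes as they then stand; what a row does not reach is not made up. A row lasts 1/10 s, in which the tool goes at most 50 mm and 8.59 degrees, less where a joint would pass 70% of its speed; a pose out of reach is approached as far as the arm can. A call with a gripper value outside its range is refused whole. "jaw" is the finger opening in cm, from 0 to 8.76, set as the call begins (left out, the last holds). The fingers move at their own pace and stop on an object; the grip force is fixed at half the most. Time passes only in rows, so rows that do not move let the fingers close. It gives the time, the measured TCP pose, the force and the opening at its end, in the units of the state.
- get_obs(): the state, without advancing time (a new reading comes with each control period).
- snapshot(name): name is "side" or "top" or "wrist"; returns (picture, depth): 420x560x3 uint8, red, green, blue; 420x560 float32, m along the optical axis (not along the pixel's ray), 0 where there is no reading.
- calibration(name): a dict with "mtx" (3x3 intrinsics, pixels), "T" (4x4, takes a point from camera to world coordinates); the wrist camera has in their place "tool_from_camera" (4x4, takes a point from camera to tool coordinates, whose origin is the TCP and whose axes are the tool frame's). Camera axes: x right, y up, looking along -z (the intrinsics and any distortion apply to the point x, -y, -z); pixel columns grow to the right and rows downward; lengths in m; the calibration is good to about 2 mm. The wrist camera is an equidistant fisheye: a pixel r from the principal point sees the ray r / f radians off the axis. A picture is of the moment at which its call begins: read the wrist's pose just before it. calibration takes no time and is no camera call.
- close_job(): hands the job in, once; it reports no verdict.
The state is a dict: "clock": time; "joint_pos": joint angles; "qvel": joint speeds; "tau": joint torques, N m; "tool_pos": TCP position; "orientation": TCP orientation; "force": force on the tool from outside, world axes, zero at the start; "moment": the same for the moment, N m; "opening": finger opening in m.
Only numpy, scipy, OpenCV 4.12 (cv2) and the standard library are available. Lean on these libraries where they do the work, as an engineer would, in place of code of your own. Each camera call takes 0.05 s, during which the arm holds its last target. There are 200 camera calls.

## Task

I need to weigh the salt, but its blue-lidded jar is hemmed in on the oil tray: first stand the red-capped oil bottle, the yellow-capped vinegar bottle and the wooden pepper mill on the chopping board, all three, then lift the jar out and set it in the middle of the kitchen scale's round pan. After that put the oil, the vinegar and the mill back on the tray, each centred on the very cork inset it came from. Keep these four upright, set them down without dropping them, and leave the little tin, the timer and the mug where they stand.

Things in the scene. Friction and masses are not known exactly. Their poses are not given: they have to be found in the camera images.
- tray: Dark wooden tray, fixed, 185 (x) by 256 (y) mm; floor 8 mm high, rim 16 mm high. Origin: centre of its underside, z up, -x towards the robot within 15 degrees. Flush cork insets of 75 mm diameter at (x, y) = (40, 78), (40, 0), (40, -78), (-38, 0) mm: a T with its stem to the robot. The jar stands on (40, 0), oil, vinegar and mill on the other three in any order.
- board: Pale wooden chopping board lying flat, fixed, 340 (x) by 220 (y) by 18 mm; the side area to clear onto. Origin: centre of its underside; z up, x along its length. It lies to one side of the tray, the scale to the other (either way round).
- scale: White flat electronic kitchen scale, fixed, with a round steel pan of 156 mm diameter whose flat top is 32 mm above the worktop. Origin: on the worktop right below the centre of the pan; z up. The housing (235 by 175 mm, 22 mm high) reaches 145 mm from the pan's centre towards -x, where the display is.
- oil: Oil bottle, green glass, 250 mm tall, 76 mm diameter up to 145 mm height, tapering to a neck 28 mm in diameter; red cylindrical cap 30 mm in diameter from 205 to 250 mm height, a good place to grip from above. Mass 0.4 to 0.9 kg. Origin: centre of its underside; z up its axis.
- vinegar: Vinegar bottle, amber glass, 220 mm tall, 72 mm diameter up to 120 mm height, tapering to a neck 28 mm in diameter; yellow cylindrical cap 30 mm in diameter from 175 to 220 mm height, a good place to grip from above. Mass 0.35 to 0.7 kg. Origin: centre of its underside; z up its axis.
- mill: Turned wooden pepper mill, 203 mm tall over its steel nut, foot 66 mm in diameter; its head, a good place to grip from above, is 44 to 46 mm in diameter from 141 to 179 mm height and rounded above that. Mass 0.2 to 0.42 kg. Origin: centre of its underside; z up its axis.
- jar: Salt jar, clear with white salt, 54 mm in diameter, 86 mm tall, its blue lid (54 mm in diameter) from 66 to 86 mm height. Mass 0.2 to 0.42 kg. There is hardly room for a gripper around it until the three tall things are away. Origin: centre of its underside; z up its axis.
- tin: Small green spice tin with a bare metal lid, 44 mm in diameter, 46 mm tall, loose in one of the tray's two corners nearest the robot; to be left alone. Origin: centre of its underside.
- timer: Small orange egg timer, 44 mm in diameter, 43 mm tall, loose in the other of the tray's two corners nearest the robot; to be left alone. Origin: centre of its underside.
- mug: Blue mug, 82 mm in diameter, 95 mm tall, with a handle, loose beyond the tray; to be left alone. Origin: centre of its underside.
Mind the look-alikes: they are no part of the job. What is shaped like the oil but pink is not meant.

How it is judged (in metres and radians):
On the way, in this order (a step that is already met when the one before it is completed fails the run):
1. oil, vinegar and mill all stand released on the chopping board (x of oil in the frame of board between -0.155 and 0.155 m and y of oil in the frame of board between -0.098 and 0.098 m and z of oil in the frame of board between 0.013 and 0.024 m and angle between each of oil, vinegar, mill's own z axis and vertical below 0.1 rad and linear speed of each of oil, vinegar, mill below 0.03 m/s and contact force between the fingers and oil below 0.2 N and x of vinegar in the frame of board between -0.155 and 0.155 m and y of vinegar in the frame of board between -0.098 and 0.098 m and z of vinegar in the frame of board between 0.013 and 0.024 m and contact force between the fingers and vinegar below 0.2 N and x of mill in the frame of board between -0.155 and 0.155 m and y of mill in the frame of board between -0.098 and 0.098 m and z of mill in the frame of board between 0.013 and 0.024 m and contact force between the fingers and mill below 0.2 N), for 0.2 s.
2. the salt jar stands released in the middle of the scale's pan (within 15 mm), the three still on the board (horizontal distance between jar and scale below 0.015 m and z of jar in the frame of scale between 0.027 and 0.038 m and angle between jar's own z axis and vertical below 0.1 rad and linear speed of jar below 0.03 m/s and contact force between the fingers and jar below 0.2 N and x of oil in the frame of board between -0.155 and 0.155 m and y of oil in the frame of board between -0.098 and 0.098 m and x of vinegar in the frame of board between -0.155 and 0.155 m and y of vinegar in the frame of board between -0.098 and 0.098 m and x of mill in the frame of board between -0.155 and 0.155 m and y of mill in the frame of board between -0.098 and 0.098 m), for 0.2 s.
At the end, for the whole second after the job is handed in: The salt jar stands upright in the middle of the scale's pan (within 15 mm), and oil, vinegar and mill each stand upright on the tray within 15 mm of where they stood at the start; all are released and at rest (horizontal distance between jar and scale below 0.015 m and z of jar in the frame of scale between 0.027 and 0.038 m and angle between each of jar, oil, vinegar, mill's own z axis and vertical below 0.1 rad and linear speed of each of jar, oil, vinegar, mill below 0.03 m/s and contact force between the fingers and jar below 0.2 N and distance of each of oil, vinegar, mill from where it was at the start of the episode below 0.015 m and contact force between the fingers and oil below 0.2 N and contact force between the fingers and vinegar below 0.2 N and contact force between the fingers and mill below 0.2 N); the robot touches nothing.
It fails at once if one of the four is tipped by more than 30 degrees (angle between any of oil, vinegar, mill, jar's own z axis and vertical above 0.52 rad).
It fails at once if one of the four is dropped (falls or flies at more than 0.5 m/s out of the gripper, a drop of about 13 mm) ((linear speed of oil above 0.5 m/s and contact force between the fingers and oil below 0.1 N) or (linear speed of vinegar above 0.5 m/s and contact force between the fingers and vinegar below 0.1 N) or (linear speed of mill above 0.5 m/s and contact force between the fingers and mill below 0.1 N) or (linear speed of jar above 0.5 m/s and contact force between the fingers and jar below 0.1 N)).
It fails at once if the tin, the timer or the mug is shifted by more than 20 mm or knocked over (distance of any of tin, timer, mug from where it was at the start of the episode above 0.02 m or angle between any of tin, timer, mug's own z axis and vertical above 0.5 rad).
It also fails if it takes over 131 s, if anything falls off the work surface, if the arm or the gripper's body presses on something with over 40 N, if the wrist force passes 120 N, or if a joint passes its speed limit or range.

## Working session

There is one attempt and no reset: what is moved stays moved. The work goes in short steps, Python scripts to look and compute and a tool call to move; the robot and the scene stay as the last step left them, time stands still between calls to the robot, and variables do not carry over. Pictures are saved under pics/ and viewed, about 12 in all and at most 16, crops included, and the job is handed in when it is done.

Besides the shell and the picture viewer there is one more tool, called as a command line: name --argument value ..., lists and objects as JSON in quotes. move_arm: Moves the arm, as the interface text tells. Its arguments: {"type":"object","properties":{"commands":{"type":"array"},"jaw":{"type":"number"}},"required":["commands"]}

```bash
mkdir -p pics; ls
cat > h.py <<'E'
import numpy as np, cv2
from plant import get_obs, snapshot, calibration, close_job, ctrl
def cloud(name):
    im,d=snapshot(name); c=calibration(name)
    K=np.array(c['mtx']);T=np.array(c['T'])
    v,u=np.mgrid[0:420,0:560]
    P=np.stack([(u-K[0,2])/K[0,0]*d,-(v-K[1,2])/K[1,1]*d,-d],-1)
    return im,d,P@T[:3,:3].T+T[:3,3]
def save(n,im): cv2.imwrite('pics/%s.png'%n,cv2.cvtColor(im,cv2.COLOR_RGB2BGR))
E
python3 - <<'E'
from h import *
print(get_obs())
for n in('top','side'):
    im,d,P=cloud(n); save(n,im); np.savez('pics/'+n,im=im,d=d,P=P); print(calibration(n))
print(calibration('wrist'))
E
```

```text
pics
{'clock': 0.0, 'joint_pos': array([ 8.84132026e+01,  2.05912663e+01,  6.34516780e-01, -1.76359388e-02,
       -7.01341917e+01, -1.65064188e+01]), 'qvel': array([ 0.01068239, -0.00168076, -0.16267229, -0.07906396, -0.01728665,
       -0.05276933]), 'tau': array([-3.40914403e-04, -5.82726824e+01,  2.93048269e+01,  6.99672773e+00,
        6.92003465e-03, -1.63108357e-04]), 'tool_pos': array([0.20952564, 0.64116682, 0.22563803]), 'orientation': array([   6.17596647,   89.90755943, -101.92325595]), 'force': array([1.04656392, 0.46619362, 0.56305604]), 'moment': array([-0.00702921,  0.03277892, -0.01688724]), 'opening': 0.0878996025516165}
{'mtx': array([[521.29545779,   0.        , 284.44049859],
       [  0.        , 521.29545779, 205.38022735],
       [  0.        ,   0.        ,   1.        ]]), 'T': array([[-0.02769057,  0.98979755, -0.13976422,  0.47443506],
       [-0.99947588, -0.02976018, -0.01273924, -0.01664923],
       [-0.01676867,  0.13933821,  0.99010286,  1.20162494],
       [ 0.        ,  0.        ,  0.        ,  1.        ]])}
{'mtx': array([[469.37620303,   0.     
[... 199 characters left out ...]
0.56465785,  0.50895427, -0.64971306, -0.6538424 ],
       [ 0.02504785,  0.79742595,  0.60289673,  0.65512562],
       [ 0.        ,  0.        ,  0.        ,  1.        ]])}
{'mtx': array([[325.1922621 ,   0.        , 280.12813761],
       [  0.        , 325.1922621 , 208.86039026],
       [  0.        ,   0.        ,   1.        ]]), 'tool_from_camera': array([[-9.12267185e-04,  2.45973833e-01, -9.69276040e-01,
        -1.58398769e-01],
       [ 9.72345383e-05,  9.69276460e-01,  2.45973848e-01,
         6.59326298e-02],
       [ 9.99999579e-01,  1.30146762e-04, -9.08156260e-04,
        -2.87191740e-04],
       [ 0.00000000e+00,  0.00000000e+00,  0.00000000e+00,
         1.00000000e+00]])}
```

View pics/top.png

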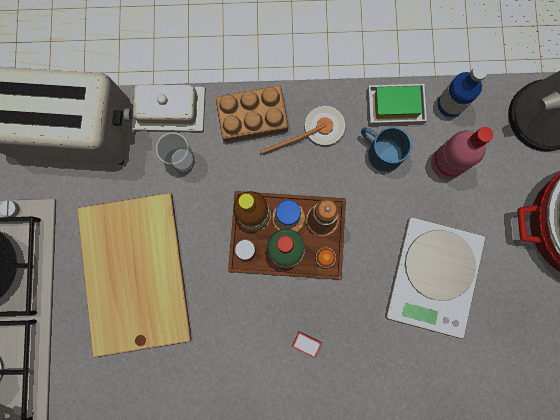

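View pics/side.png

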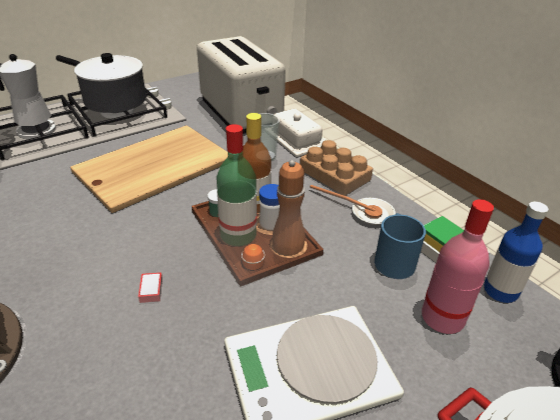

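Top view: oil (red cap at 285,244) stands on the near inset, vinegar (246,201) on the far left and mill (327,209) on the far right. The jar (288,212) is between them. The board is on the left (+y) and the scale on the right. The pink bottle is the look-alike. Next I measure positions.

Run:
```python
from h import *
from scipy.optimize import least_squares
D={n:np.load(f'pics/{n}.npz') for n in('top','side')}
def hsv(n): return cv2.cvtColor(D[n]['im'],cv2.COLOR_RGB2HSV).astype(int)
def circ(p,r):
    f=lambda q: np.hypot(p[:,0]-q[0],p[:,1]-q[1])-r
    s=least_squares(f,p[:,:2].mean(0),loss='soft_l1',f_scale=.002);return s.x.round(4)
R={'oil':((0.2,.95),(-.25,.25)),}
for n in D:
    H=hsv(n);P=D[n]['P'];h,s,v=H[...,0],H[...,1],H[...,2]
    reg=(P[...,0]>.3)&(P[...,0]<.8)&(P[...,1]>-.16)&(P[...,1]<.22)
    z=P[...,2]
    for o,m,top in(('oil',((h<8)|(h>172))&(s>120)&(z>.2),.258),('vin',(h>20)&(h<35)&(s>120)&(z>.17),.228),('jar',(h>100)&(h<130)&(s>120)&(z>.06)&(z<.13),.094),('mill',(z>.14)&(z<.225)&(h>3)&(h<20)&(P[...,1]<-.0)&(s>60),.211),('timer',(h<14)&(s>180)&(z>.03)&(z<.07),.051),('tin',(z>.04)&(z<.07)&(s<60)&(P[...,1]>0)&(P[...,0]<.55),.054)):
        p=P[m&reg]
        if len(p)<5: print(n,o,len(p));continue
        t=p[p[:,2]>p[:,2].max()-.006]; sd=p[p[:,2]<p[:,2].max()-.008]
        print(n,o,len(p),'zmax',p[:,2].max().round(4),'top ctr',((t.max(0)+t.min(0))/2).round(4)[:2],'mean',t.mean(0).round(4)[:2], 'ext',(t.max(0)-t.min(0)).round(4)[:2], 'side', circ(sd,{'oil':.015,'vin':.015,'jar':.027,'mill':.0225}.get(o,.022)) if len(sd)>10 else '')
H=hsv('top');P=D['top']['P'];h,s,v=H[...,0],H[...,1],H[...,2];z=P[...,2]
def rect(m,name):
    m=cv2.morphologyEx(m.astype('uint8'),cv2.MORPH_OPEN,np.ones((3,3)))
    k,l,st,_=cv2.connectedComponentsWithStats(m);i=1+st[1:,4].argmax();q=P[l==i]
    print(name,len(q),cv2.minAreaRect((q[:,:2]*1000).astype('float32')),'z',np.median(q[:,2]).round(4)); return q
rect((z>.012)&(z<.025)&(P[...,1]>.15)&(P[...,0]<.75),'board')
rect((z>.014)&(z<.028)&(P[...,1]<-.2)&(P[...,0]<.75),'house')
q=rect((z>.028)&(z<.04)&(P[...,1]<-.2)&(P[...,0]<.75),'pan')
print(cv2.minEnclosingCircle((q[:,:2]*1000).astype('float32')))
q=rect((z>.004)&(z<.022)&(P[...,1]<.15)&(P[...,1]>-.2)&(P[...,0]<.75)&(v<130),'tray')
for a in range(2):
  print(q[:,a].min(),q[:,a].max())
```

```text
top oil 222 zmax 1.2016 top ctr [ 0.4744 -0.0166] mean [ 0.4744 -0.0166] ext [0. 0.] side [0.538  0.0018]
top vin 228 zmax 1.2016 top ctr [ 0.4744 -0.0166] mean [ 0.4744 -0.0166] ext [0. 0.] side [0.6234 0.0689]
top jar 474 zmax 0.1026 top ctr [ 0.6168 -0.0096] mean [ 0.6153 -0.0102] ext [0.0502 0.0513] side [ 0.6226 -0.0206]
top mill 454 zmax 0.211 top ctr [ 0.6036 -0.0862] mean [ 0.6033 -0.0882] ext [0.0227 0.0177] side [ 0.6066 -0.086 ]
top timer 205 zmax 0.0586 top ctr [ 0.5556 -0.0978] mean [ 0.5374 -0.0909] ext [0.0897 0.0343] side [ 0.5236 -0.0949]
top tin 230 zmax 0.0621 top ctr [0.5346 0.0884] mean [0.5371 0.0899] ext [0.0288 0.0418] side [0.5549 0.0882]
side oil 439 zmax 0.2611 top ctr [ 0.5384 -0.0035] mean [ 0.5371 -0.0055] ext [0.0292 0.0285] side [ 0.539  -0.0022]
side vin 350 zmax 0.2309 top ctr [0.6224 0.0686] mean [0.6213 0.0665] ext [0.0274 0.0294] side [0.608  0.0485]
side jar 331 zmax 0.098 top ctr [ 0.6139 -0.009 ] mean [ 0.6111 -0.0073] ext [0.0466 0.0511] side [ 0.6188 -0.0079]
side mill 822 zmax 0.223 top ctr [ 0.5387 -0.0151] mean [ 0.5442 -0.0142] ext [0.023  0.0065] side [ 0.6082 -0.0843]
side timer 0
side tin 123 zmax 0.0697 top ctr [0.5015 0.0037] mean [0.5015 0.0037] ext [0.0002 0.0045] side [0.5478 0.0832]
board 14429 ((497.80963134765625, 347.4377746582031), (340.4757995605469, 221.28872680664062), 7.686060428619385) z 0.0195
house 3140 ((435.0236511230469, -324.7012939453125), (175.89784240722656, 160.16322326660156), 73.54158020019531) z 0.0234
pan 3834 ((496.3260192871094, -342.9727783203125), (153.71426391601562, 153.97293090820312), 40.95049285888672) z 0.0335
((496.9985046386719, -343.29901123046875), 78.22644805908203)
tray 3717 ((574.5891723632812, -5.3746795654296875), (256.8728942871094, 184.80641174316406), 84.78610229492188) z 0.0105
0.4733036746347019 0.6556614580910802
-0.14062353790671434 0.130067216559431
```

```bash
cat >> h.py <<'E'
import sys
from scipy.spatial.transform import Rotation as Ro
def go(x,y,z,ang=None):
    "shift in tool cm needed to reach TCP x,y,z; spin (rad) to jaw direction ang (deg, mod 180)"
    o=get_obs(); R=Ro.from_euler('xyz',o['orientation'],degrees=True).as_matrix()
    d=np.array([x,y,z])-o['tool_pos']
    s=0
    if ang is not None:
        cur=np.degrees(np.arctan2(R[1,2],R[0,2])); e=(ang-cur+90)%180-90
        s=np.radians(e)*np.sign(R[2,0])  # tool x down -> spin = -world yaw
    R2=R@Ro.from_rotvec([s,0,0]).as_matrix()
    print('t',round(o['clock'],2),'tcp',o['tool_pos'].round(4),'op',round(o['opening'],4),'F',o['force'].round(1),'down',R[:,0].round(3),'j6',o['joint_pos'].round(0))
    print('spin',round(float(s),3),'then cm',(R2.T@d*100).round(2),'before-spin cm',(R.T@d*100).round(2))
    print('ty',R2[:,1].round(2),'tz',R2[:,2].round(2))
E
python3 -c "
from h import *
go(.538,-.002,.32,90);go(.538,-.002,.32,97)"
```

```text
t 0.1 tcp [0.2095 0.6412 0.2257] op 0.0874 F [ 0.5  0.2 -0.1] down [-0.    -0.002 -1.   ] j6 [ 88.  21.   1.  -0. -70. -17.]
spin -0.316 then cm [-9.34 32.84 64.33] before-spin cm [-9.34 51.21 50.94]
ty [ 1. -0. -0.] tz [ 0. -1.  0.]
t 0.1 tcp [0.2095 0.6412 0.2257] op 0.0874 F [ 0.5  0.2 -0.1] down [-0.    -0.002 -1.   ] j6 [ 88.  21.   1.  -0. -70. -17.]
spin -0.438 then cm [-9.34 24.76 67.85] before-spin cm [-9.34 51.21 50.94]
ty [ 0.99  0.12 -0.  ] tz [ 0.12 -0.99  0.  ]
```

move_arm --commands '[[[-3.3,0,0,-0.105],[-3,0,0,-0.105],[-3,0,0,-0.106],[0,2,4,0],[0,2,4,0],[0,2,4,0],[0,2,4,0],[0,2,4,0]]]' --jaw 7

```text
clock: 0.9
tool_pos: [0.31, 0.4397, 0.3193]
orientation: [-32.2, 90.0, -122.2]
force: [1.1, -0.7, 0.1]
opening: 0.0705
```

move_arm --commands '[[[0,2.2,4.4,0],[0,2.2,4.4,0],[0,2.2,4.4,0],[0,2.2,4.4,0],[0,2.2,4.4,0],[0,2.2,4.4,0],[0,2.2,4.4,0],[0,2.2,4.4,0]]]'

```text
clock: 1.7
tool_pos: [0.486, 0.0877, 0.3196]
orientation: [152.5, 90.0, 62.5]
force: [1.0, 1.3, 1.6]
opening: 0.07
```

```bash
python3 -c "
from h import *
go(.538,-.002,.32,90)"
```

```text
t 1.7 tcp [0.486  0.0877 0.3196] op 0.07 F [1.  1.3 1.6] down [ 0.  0. -1.] j6 [ 33.   0. -13.  -0. -77.  57.]
spin 0.001 then cm [-0.04  5.2   8.97] before-spin cm [-0.04  5.2   8.97]
ty [ 1. -0.  0.] tz [-0. -1. -0.]
```

move_arm --commands '[[[0,2.6,4.5,0],[0,2.6,4.47,0],[3,0,0,0],[3,0,0,0],[3,0,0,0],[1.3,0,0,0],[0,0,0,0],[0,0,0,0]]]'

```text
clock: 2.5
tool_pos: [0.5366, 0.0033, 0.2176]
orientation: [77.8, 89.9, -12.2]
force: [-0.7, -0.3, 0.0]
opening: 0.0701
```

move_arm --commands '[[[0,0,0,0],[0,0,0,0],[0,0,0,0],[0,0,0,0],[0,0,0,0],[0,0,0,0]]]' --jaw 2

```text
clock: 3.1
tool_pos: [0.5359, 0.0027, 0.2167]
orientation: [-4.2, 90.0, -94.2]
force: [0.2, -2.8, -4.3]
opening: 0.0299
```

```bash
python3 -c "
from h import *
go(.538,-.002,.216,90)
im,d=snapshot('side');save('s1',im)"
```

```text
t 3.1 tcp [0.5359 0.0027 0.2167] op 0.0299 F [ 0.2 -2.8 -4.3] down [-0.    -0.001 -1.   ] j6 [ 21.   8. -18.   0. -64.  69.]
spin 0.0 then cm [0.07 0.21 0.47] before-spin cm [0.07 0.21 0.47]
ty [ 1. -0. -0.] tz [-0. -1.  0.]
```

View pics/s1.png

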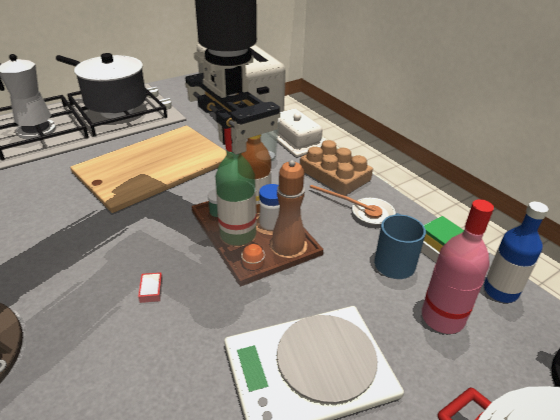

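The oil's cap (233,137) is gripped at 30 mm opening, but the gripper stopped about 5 mm short in y. I'll undo that offset, then lift.

move_arm --commands '[[[0,0.2,0.45,0],[0,0,0,0],[-0.5,0,0,0],[-1,0,0,0],[-2,0,0,0],[-2.5,0,0,0],[-2,0,0,0],[-1,0,0,0]]]'

```text
clock: 3.95
tool_pos: [0.5385, -0.0014, 0.3087]
orientation: [97.7, 89.9, 7.7]
force: [0.6, 0.3, -6.5]
opening: 0.0298
```

```bash
python3 -c "
from h import *
c,s=np.cos(np.radians(7.7)),np.sin(np.radians(7.7))
for b in((-.12,-.03),(0,-.03),(.12,-.03)): print(b,.4978+c*b[0]-s*b[1],.3474+s*b[0]+c*b[1])
go(.383,.302,.306,90)"
```

```text
(-0.12, -0.03) 0.38290160159676845 0.30159216175835984
(0, -0.03) 0.5018195855625488 0.3176705040085549
(0.12, -0.03) 0.6207375695283291 0.33374884625874995
t 3.95 tcp [ 0.5385 -0.0014  0.3087] op 0.0298 F [ 0.6  0.3 -6.5] down [ 0.002  0.    -1.   ] j6 [ 21.   5.  -9.   0. -76.  69.]
spin 0.0 then cm [  0.24 -15.55 -30.34] before-spin cm [  0.24 -15.54 -30.34]
ty [ 1. -0.  0.] tz [ 0. -1. -0.]
```

move_arm --commands '[[[0,-0.5,-1,0],[0,-1,-2,0],[0,-1.5,-3,0],[0,-2,-4,0],[0,-2.1,-4,0],[0,-2.1,-4,0],[0,-2,-4,0],[0,-1.5,-3,0]]]'

```text
clock: 4.75
tool_pos: [0.4086, 0.2504, 0.3055]
orientation: [-76.0, 89.9, -166.0]
force: [1.2, 0.6, -5.6]
opening: 0.0293
```

move_arm --commands '[[[0,-1.3,-2.5,0],[0,-1,-1.8,0],[0,-0.5,-1,0],[1,0,0,0],[2,0,0,0],[2,0,0,0],[1.2,0,0,0],[0,0,0,0]]]'

```text
clock: 5.55
tool_pos: [0.3822, 0.2999, 0.2423]
orientation: [-35.9, 89.7, -125.9]
force: [-0.0, -0.4, -6.1]
opening: 0.0293
```

```bash
python3 -c "
from h import *
go(.383,.302,.227,90)"
```

```text
t 5.55 tcp [0.3822 0.2999 0.2423] op 0.0293 F [-0.  -0.4 -6.1] down [-0.003 -0.004 -1.   ] j6 [ 61.   2. -21.  -0. -67.  29.]
spin -0.001 then cm [ 1.53  0.09 -0.21] before-spin cm [ 1.53  0.09 -0.21]
ty [ 1. -0. -0.] tz [ 0. -1.  0.]
```

move_arm --commands '[[[0.6,0,0,0],[0.4,0,0,0],[0.3,0,0,0],[0.1,0,0,0],[0.1,0,0,0],[0,0,0,0],[0,0,0,0]]]'

```text
clock: 6.25
tool_pos: [0.3829, 0.3017, 0.2297]
orientation: [139.4, 90.0, 49.4]
force: [-0.2, -0.3, -6.4]
opening: 0.0291
```

move_arm --commands '[[[0.2,0,0,0],[0.1,0,0,0],[0.1,0,0,0],[0,0,0,0],[0,0,0,0]]]'

```text
clock: 6.75
tool_pos: [0.3832, 0.3018, 0.2264]
orientation: [124.2, 89.9, 34.2]
force: [-1.7, -1.3, 3.8]
opening: 0.0295
```

move_arm --commands '[[[0,0,0,0],[0,0,0,0],[0,0,0,0],[-1,0,0,0],[-3,0,0,0],[-3,0,0,0],[-1,0,0,0],[0,0,0,0]]]' --jaw 7

```text
clock: 7.55
tool_pos: [0.3834, 0.3024, 0.3077]
orientation: [146.0, 89.8, 56.0]
force: [0.3, -0.2, -0.3]
opening: 0.0699
```

```bash
python3 -c "
from h import *
go(.622,.0687,.25,90)"
```

```text
t 7.55 tcp [0.3834 0.3024 0.3077] op 0.0699 F [ 0.3 -0.2 -0.3] down [ 0.002  0.003 -1.   ] j6 [ 61.  -0. -14.   0. -75.  29.]
spin 0.0 then cm [ 5.74 23.84 23.38] before-spin cm [ 5.74 23.84 23.39]
ty [ 1. -0.  0.] tz [-0. -1. -0.]
```

move_arm --commands '[[[0,3,3,0],[0,3,3,0],[0,3,3,0],[0,3,3,0],[1,3,3,0],[2,3,3,0],[2,3,3,0],[0.7,2.8,2.4,0]]]'

```text
clock: 8.35
tool_pos: [0.6204, 0.0655, 0.2447]
orientation: [-77.6, 89.7, -167.6]
force: [0.6, 0.5, 0.2]
opening: 0.0699
```

move_arm --commands '[[[0,0,0,0],[0,0,0,0],[0,0,0,0]]]'

```text
clock: 8.65
tool_pos: [0.6204, 0.068, 0.2481]
orientation: [-81.9, 90.0, -171.9]
force: [-0.1, -0.0, 0.2]
opening: 0.0699
```

```bash
python3 -c "
from h import *
go(.622,.0687,.188,90)"
```

```text
t 8.65 tcp [0.6204 0.068  0.2481] op 0.0699 F [-0.1 -0.   0.2] down [-0.001 -0.    -1.   ] j6 [ 24.  15.  -4.  -0. -71.  66.]
spin 0.0 then cm [ 6.01  0.17 -0.07] before-spin cm [ 6.01  0.17 -0.07]
ty [ 1. -0. -0.] tz [ 0. -1.  0.]
```

move_arm --commands '[[[2,0.15,-0.07,0],[2,0,0,0],[1.5,0,0,0],[0.5,0,0,0],[0,0,0,0],[0,0,0,0],[0,0,0,0]]]'

```text
clock: 9.35
tool_pos: [0.6229, 0.0688, 0.1898]
orientation: [108.0, 89.9, 18.0]
force: [0.7, -0.3, -0.1]
opening: 0.07
```

move_arm --commands '[[[0,0,0,0],[0,0,0,0],[0,0,0,0],[0,0,0,0],[0,0,0,0],[0,0,0,0]]]' --jaw 2

```text
clock: 9.95
tool_pos: [0.6225, 0.0685, 0.1885]
orientation: [167.6, 90.0, 77.6]
force: [0.6, 1.1, -0.2]
opening: 0.0293
```

```bash
python3 -c "
from h import *
go(.622,.0687,.188,90)"
```

```text
t 9.95 tcp [0.6225 0.0685 0.1885] op 0.0293 F [ 0.6  1.1 -0.2] down [ 0.  0. -1.] j6 [ 24.  17.  -9.  -0. -64.  66.]
spin 0.0 then cm [ 0.05 -0.05 -0.02] before-spin cm [ 0.05 -0.05 -0.02]
ty [ 1. -0.  0.] tz [-0. -1. -0.]
```

move_arm --commands '[[[-0.5,0,0,0],[-1,0,0,0],[-2,0,0,0],[-2.5,0,0,0],[-2,-0.3,-0.6,0],[-0.5,-1,-2,0],[0,-1.5,-3,0],[0,-1.7,-3.5,0]]]'

```text
clock: 10.75
tool_pos: [0.5768, 0.1595, 0.274]
orientation: [-112.7, 90.0, 157.2]
force: [0.1, -0.6, -5.9]
opening: 0.0296
```

move_arm --commands '[[[0,-1.7,-3.5,0],[0,-1.7,-3.5,0],[0,-1.5,-3.2,0],[0,-1.3,-2.7,0],[0,-0.9,-1.9,0],[0,-0.4,-1,0],[0,0,0,0],[0,0,0,0]]]'

```text
clock: 11.55
tool_pos: [0.5023, 0.317, 0.2736]
orientation: [-30.3, 90.0, -120.3]
force: [0.1, -0.5, -5.2]
opening: 0.0294
```

```bash
python3 -c "
from h import *
go(.502,.318,.1985,90)"
```

```text
t 11.55 tcp [0.5023 0.317  0.2736] op 0.0294 F [ 0.1 -0.5 -5.2] down [-0.    -0.001 -1.   ] j6 [ 51.  11.  -6.   0. -73.  39.]
spin 0.0 then cm [ 7.51 -0.03 -0.11] before-spin cm [ 7.51 -0.03 -0.11]
ty [ 1. -0. -0.] tz [-0. -1.  0.]
```

move_arm --commands '[[[1,0,-0.1,0],[2,0,0,0],[2,0,0,0],[1.2,0,0,0],[0.6,0,0,0],[0.2,0,0,0],[0,0,0,0],[0,0,0,0]]]'

```text
clock: 12.35
tool_pos: [0.5028, 0.3187, 0.2045]
orientation: [130.1, 89.9, 40.1]
force: [-0.1, 0.6, -5.3]
opening: 0.0297
```

move_arm --commands '[[[0.2,0,0,0],[0.2,0,0,0],[0.1,0,0,0],[0,0,0,0],[0,0,0,0]]]'

```text
clock: 12.85
tool_pos: [0.5023, 0.3183, 0.1986]
orientation: [-27.1, 90.0, -117.1]
force: [-0.1, -0.2, -5.3]
opening: 0.0292
```

move_arm --commands '[[[0.1,0,0,0],[0.1,0,0,0],[0,0,0,0],[0,0,0,0]]]'

```text
clock: 13.25
tool_pos: [0.503, 0.3186, 0.1985]
orientation: [114.6, 89.9, 24.6]
force: [-2.7, -0.5, 5.3]
opening: 0.0297
```

move_arm --commands '[[[0,0,0,0],[0,0,0,0],[0,0,0,0],[-1,0,0,0],[-3,0,0,0],[-3,0,0,0],[-1.5,0,0,0],[0,0,0,0]]]' --jaw 7.5

```text
clock: 14.05
tool_pos: [0.5035, 0.3192, 0.2852]
orientation: [130.5, 89.7, 40.6]
force: [0.2, 0.4, -0.1]
opening: 0.0747
```

```bash
python3 -c "
from h import *
go(.607,-.086,.24,90)"
```

```text
t 14.05 tcp [0.5035 0.3192 0.2852] op 0.0747 F [ 0.2  0.4 -0.1] down [ 0.004  0.004 -1.   ] j6 [ 51.  11.  -5.   0. -74.  39.]
spin 0.0 then cm [ 4.42 10.33 40.53] before-spin cm [ 4.42 10.31 40.54]
ty [ 1. -0.  0.] tz [ 0. -1. -0.]
```

move_arm --commands '[[[0,1,4,0],[0,1,4,0],[0,1,4,0],[0,1,4,0],[0,1,4,0],[0,1,4,0],[0,1,4,0],[0,1,4,0]]]'

```text
clock: 14.85
tool_pos: [0.5824, -0.0033, 0.2814]
orientation: [-81.6, 90.0, -171.6]
force: [1.2, 0.1, 0.7]
opening: 0.0752
```

move_arm --commands '[[[1.4,1,4,0],[2,1,3,0],[1,0.3,1.5,0],[0,0,0,0],[0,0,0,0],[0,0,0,0]]]'

```text
clock: 15.45
tool_pos: [0.6057, -0.0857, 0.2384]
orientation: [92.8, 89.9, 2.8]
force: [0.2, 0.2, 0.2]
opening: 0.0749
```

```bash
python3 -c "
from h import *
go(.607,-.086,.15,90)"
```

```text
t 15.45 tcp [ 0.6057 -0.0857  0.2384] op 0.0749 F [0.2 0.2 0.2] down [ 0.001  0.    -1.   ] j6 [ 10.  14.  -7.   0. -69.  80.]
spin 0.001 then cm [8.84 0.12 0.03] before-spin cm [8.84 0.12 0.03]
ty [ 1. -0.  0.] tz [ 0. -1. -0.]
```

move_arm --commands '[[[2.5,0.12,0,0],[2.8,0,0,0],[2,0,0,0],[1.2,0,0,0],[0.3,0,0,0],[0,0,0,0],[0,0,0,0]]]'

```text
clock: 16.15
tool_pos: [0.6075, -0.0864, 0.1509]
orientation: [90.3, 89.9, 0.4]
force: [0.5, 0.0, -0.6]
opening: 0.0754
```

move_arm --commands '[[[0,0,0,0],[0,0,0,0],[0,0,0,0],[0,0,0,0],[0,0,0,0]]]' --jaw 3.4

```text
clock: 16.65
tool_pos: [0.6068, -0.0866, 0.1497]
orientation: [119.4, 90.0, 29.4]
force: [-0.2, 0.7, 0.7]
opening: 0.0451
```

```bash
python3 -c "
from h import *
go(.607,-.086,.15,90)
go(.621,.334,.29,90)
im,d=snapshot('side');save('s2',im)"
```

```text
t 16.65 tcp [ 0.6068 -0.0866  0.1497] op 0.0451 F [-0.2  0.7  0.7] down [ 0.  0. -1.] j6 [ 10.  18. -13.  -0. -58.  80.]
spin 0.0 then cm [-0.03  0.02 -0.06] before-spin cm [-0.03  0.02 -0.06]
ty [ 1. -0.  0.] tz [ 0. -1. -0.]
t 16.65 tcp [ 0.6068 -0.0866  0.1497] op 0.0451 F [-0.2  0.7  0.7] down [ 0.  0. -1.] j6 [ 10.  18. -13.  -0. -58.  80.]
spin 0.0 then cm [-14.02   1.43 -42.06] before-spin cm [-14.02   1.43 -42.06]
ty [ 1. -0.  0.] tz [ 0. -1. -0.]
```

View pics/s2.png

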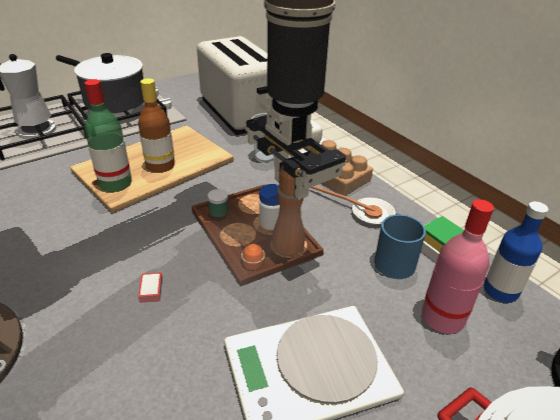

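Oil (108,140) and vinegar (155,130) stand on the board, and the mill is gripped. Before placing the mill I check the toaster's height.

```bash
python3 -c "
from h import *
P=np.load('pics/top.npz')['P'].reshape(-1,3)
q=P[(P[:,2]>.06)&(P[:,2]<.5)&(P[:,1]>.15)&(P[:,1]<.5)&(P[:,0]>.5)]
for a in np.arange(.15,.5,.05):
  s=q[(q[:,1]>=a)&(q[:,1]<a+.05)]
  print(a.round(2),len(s), s.min(0).round(3) if len(s) else '', s[:,2].max() if len(s) else '')"
```

```text
0.15 2 [0.898 0.2   0.061] 0.06228134662439211
0.2 997 [0.725 0.2   0.06 ] 0.11692912479642859
0.25 912 [0.728 0.25  0.06 ] 0.11688448985593092
0.3 595 [0.808 0.3   0.06 ] 0.15834855333603648
0.35 3175 [0.746 0.35  0.06 ] 0.19591409654848957
0.4 2135 [0.747 0.4   0.06 ] 0.1969217477194254
0.45 2119 [0.752 0.45  0.061] 0.1957776576150263
```

move_arm --commands '[[[-0.5,0,0,0],[-1.5,0,0,0],[-3,0,0,0],[-3.5,0,0,0],[-2.5,0,-0.5,0],[-1,0,-2,0],[0,0,-3,0],[0,0,-3.6,0]]]'

```text
clock: 17.5
tool_pos: [0.6063, 0.0045, 0.27]
orientation: [139.4, 90.0, 49.3]
force: [0.1, 0.1, -2.5]
opening: 0.0451
```

move_arm --commands '[[[0,0.2,-4,0],[0,0.2,-4,0],[0,0.2,-4,0],[0,0.2,-4,0],[0,0.2,-4,0],[0,0.2,-4,0],[0,0.2,-3.5,0],[0,0,-2.8,0]]]'

```text
clock: 18.3
tool_pos: [0.6202, 0.3093, 0.2689]
orientation: [-60.5, 89.9, -150.4]
force: [0.4, -0.3, -2.1]
opening: 0.0451
```

move_arm --commands '[[[0,0,-1.8,0],[0,0,-0.9,0],[1,0,0,0],[2.5,0,0,0],[3,0,0,0],[2.2,0,0,0],[1,0,0,0],[0.4,0,0,0]]]'

```text
clock: 19.1
tool_pos: [0.6203, 0.3328, 0.1674]
orientation: [-46.1, 89.9, -136.1]
force: [0.8, 0.4, -1.8]
opening: 0.0449
```

```bash
python3 -c "
from h import *
go(.621,.334,.16,90)"
```

```text
t 19.1 tcp [0.6203 0.3328 0.1674] op 0.0449 F [ 0.8  0.4 -1.8] down [-0.001 -0.001 -1.   ] j6 [ 44.  25.   0.  -0. -65.  46.]
spin -0.001 then cm [ 0.74  0.07 -0.12] before-spin cm [ 0.74  0.07 -0.12]
ty [ 1. -0. -0.] tz [-0. -1.  0.]
```

move_arm --commands '[[[0.2,0,0,0],[0.2,0,0,0],[0.1,0,0,0],[0,0,0,0],[0,0,0,0]]]'

```text
clock: 19.6
tool_pos: [0.6207, 0.3346, 0.1641]
orientation: [128.9, 90.0, 38.9]
force: [0.2, -0.3, -2.0]
opening: 0.0454
```

move_arm --commands '[[[0.1,0,0,0],[0.1,0,0,0],[0,0,0,0],[0,0,0,0]]]'

```text
clock: 20.0
tool_pos: [0.6206, 0.3343, 0.1615]
orientation: [-34.4, 90.0, -124.4]
force: [-0.3, 1.3, -1.7]
opening: 0.0452
```

move_arm --commands '[[[0.1,0,0,0],[0.1,0,0,0],[0.1,0,0,0],[0,0,0,0],[0,0,0,0]]]'

```text
clock: 20.5
tool_pos: [0.621, 0.3345, 0.1597]
orientation: [112.5, 89.9, 22.5]
force: [-0.6, 0.2, 4.8]
opening: 0.0452
```

move_arm --commands '[[[0,0,0,0],[0,0,0,0],[0,0,0,0],[-1,0,0,0],[-3,0,0,0],[-3,0,0,0],[-1.5,0,0,0],[0,0,0,0]]]' --jaw 8

```text
clock: 21.3
tool_pos: [0.6214, 0.3351, 0.2465]
orientation: [130.0, 89.8, 40.0]
force: [0.0, -0.2, -0.7]
opening: 0.0797
```

```bash
python3 -c "
from h import *
go(.6144,-.009,.15,90)
im,d,P=cloud('top');save('t2',im[:, :400])
h,s,v=[a.astype(int) for a in cv2.split(cv2.cvtColor(im,cv2.COLOR_RGB2HSV))]
z=P[...,2];m=(h>100)&(h<130)&(s>120)&(z>.085)&(z<.11)&(abs(P[...,1])<.08)&(P[...,0]<.68)
p=P[m];print(len(p),cv2.minEnclosingCircle((p[:,:2]*1000).astype('float32')))"
```

```text
t 21.3 tcp [0.6214 0.3351 0.2465] op 0.0797 F [ 0.  -0.2 -0.7] down [ 0.003  0.003 -1.   ] j6 [ 44.  23.   7.   0. -74.  46.]
spin 0.0 then cm [ 9.56 -0.73 34.43] before-spin cm [ 9.56 -0.74 34.43]
ty [ 1. -0.  0.] tz [ 0. -1. -0.]
475 ((616.2759399414062, -9.513199806213379), 26.38965606689453)
```

View pics/t2.png

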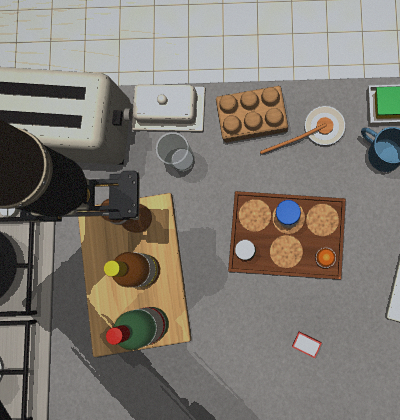

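All three stand on the board, the cork insets are clear, and the jar is free at (288,212). Next I fetch the jar.

move_arm --commands '[[[0,0,4,0],[0,0,4,0],[0,-0.1,4,0],[0,-0.1,4,0],[0,-0.1,4,0],[0,-0.1,4,0],[1,-0.1,4,0],[2,-0.1,3,0]]]'

```text
clock: 22.15
tool_pos: [0.6144, 0.0223, 0.2134]
orientation: [114.7, 90.0, 24.7]
force: [0.9, 0.2, -0.8]
opening: 0.08
```

move_arm --commands '[[[3,0,2.2,0],[3,0,1.2,0],[0.7,0,0,0],[0,0,0,0],[0,0,0,0],[0,0,0,0]]]'

```text
clock: 22.75
tool_pos: [0.6155, -0.0087, 0.1479]
orientation: [100.2, 89.9, 10.3]
force: [0.5, -0.5, 0.3]
opening: 0.0797
```

```bash
python3 -c "
from h import *
go(.615,-.009,.066,90)"
```

```text
t 22.75 tcp [ 0.6155 -0.0087  0.1479] op 0.0797 F [ 0.5 -0.5  0.3] down [ 0.002  0.    -1.   ] j6 [ 17.  18. -13.   0. -58.  73.]
spin 0.001 then cm [ 8.19 -0.07  0.03] before-spin cm [ 8.19 -0.07  0.03]
ty [ 1. -0.  0.] tz [ 0. -1. -0.]
```

move_arm --commands '[[[2,0,0,0],[2,0,0,0],[2,0,0,0],[1.5,0,0,0],[0.6,0,0,0],[0,0,0,0],[0,0,0,0]]]'

```text
clock: 23.45
tool_pos: [0.6154, -0.0092, 0.0667]
orientation: [97.3, 89.9, 7.3]
force: [0.1, 0.7, 0.0]
opening: 0.0802
```

move_arm --commands '[[[0,0,0,0],[0,0,0,0],[0,0,0,0],[0,0,0,0],[0,0,0,0]]]' --jaw 4.2

```text
clock: 23.95
tool_pos: [0.6149, -0.0096, 0.0659]
orientation: [100.8, 90.0, 10.8]
force: [-0.6, 1.0, 1.6]
opening: 0.0537
```

```bash
python3 -c "
from h import *
go(.497,-.343,.12,90)"
```

```text
t 23.95 tcp [ 0.6149 -0.0096  0.0659] op 0.0537 F [-0.6  1.   1.6] down [ 0.001  0.    -1.   ] j6 [ 17.  23. -18.   0. -48.  73.]
spin 0.0 then cm [ -5.42 -11.78  33.34] before-spin cm [ -5.42 -11.79  33.34]
ty [ 1. -0.  0.] tz [ 0. -1. -0.]
```

move_arm --commands '[[[-0.5,0,0,0],[-1.5,0,0,0],[-2.5,0,0,0],[-2.5,-0.2,0.5,0],[-1.5,-0.7,2,0],[-0.5,-1.1,3,0],[0,-1.3,3.6,0],[0,-1.4,4,0]]]'

```text
clock: 24.75
tool_pos: [0.5663, -0.1418, 0.1555]
orientation: [-117.9, 90.0, 152.2]
force: [0.9, 0.0, -3.0]
opening: 0.0535
```

move_arm --commands '[[[0,-1.4,4,0],[0,-1.4,4,0],[0,-1.4,4,0],[0,-1.2,3.3,0],[0,-0.9,2.6,0],[0,-0.6,1.6,0],[0,-0.2,0.7,0],[0,0,0,0]]]'

```text
clock: 25.55
tool_pos: [0.496, -0.3432, 0.1552]
orientation: [-119.8, 90.0, 150.1]
force: [-0.0, 1.1, -3.1]
opening: 0.0535
```

move_arm --commands '[[[0,0,0,0],[0,0,0,0]]]'

```text
clock: 25.75
tool_pos: [0.4971, -0.3418, 0.1556]
orientation: [159.0, 90.0, 69.1]
force: [-0.5, -0.2, -2.3]
opening: 0.0534
```

```bash
python3 -c "
from h import *
go(.497,-.343,.09,90)"
```

```text
t 25.75 tcp [ 0.4971 -0.3418  0.1556] op 0.0534 F [-0.5 -0.2 -2.3] down [ 0.  0. -1.] j6 [-16.  17. -14.  -0. -59. 106.]
spin 0.001 then cm [ 6.56 -0.01  0.12] before-spin cm [ 6.56 -0.01  0.12]
ty [ 1. -0.  0.] tz [-0. -1. -0.]
```

move_arm --commands '[[[1,0,0.1,0],[1.8,0,0,0],[1.8,0,0,0],[0.8,0,0,0],[0.4,0,0,0],[0.3,0,0,0],[0,0,0,0],[0,0,0,0]]]'

```text
clock: 26.55
tool_pos: [0.4972, -0.3438, 0.0952]
orientation: [65.5, 89.9, -24.5]
force: [-0.5, -0.2, -2.6]
opening: 0.0534
```

move_arm --commands '[[[0.1,0,0,0],[0.1,0,0,0],[0.1,0,0,0],[0,0,0,0],[0,0,0,0]]]'

```text
clock: 27.05
tool_pos: [0.4967, -0.3437, 0.0916]
orientation: [-83.6, 90.0, -173.5]
force: [0.3, 0.7, -2.2]
opening: 0.0535
```

move_arm --commands '[[[0.1,0,0,0],[0.1,0,0,0],[0.1,0,0,0],[0,0,0,0],[0,0,0,0]]]'

```text
clock: 27.55
tool_pos: [0.4971, -0.3437, 0.0898]
orientation: [60.3, 89.9, -29.7]
force: [-2.3, 2.9, 7.1]
opening: 0.0531
```

move_arm --commands '[[[0,0,0,0],[0,0,0,0],[0,0,0,0],[-1,0,0,0],[-3,0,0,0],[-4,0,0,0],[-4,0,0,0],[-4,0,0,0]]]' --jaw 7.8

```text
clock: 28.35
tool_pos: [0.4965, -0.3437, 0.251]
orientation: [52.2, 90.0, -37.8]
force: [1.7, 0.5, -0.5]
opening: 0.0781
```

move_arm --commands '[[[-2,1,-3,0],[-2,1,-4.4,0],[0,1,-4.4,0],[0,1,-4.4,0],[0,1,-4.4,0],[0,1,-4.4,0],[0,1,-4.4,0],[0,1,-4.4,0]]]'

```text
clock: 29.15
tool_pos: [0.5767, -0.0039, 0.2896]
orientation: [96.6, 89.9, 6.6]
force: [0.6, -0.9, 0.1]
opening: 0.0776
```

Run:
```python
from h import *
go(.621,.334,.245,90)
im,d,P=cloud('top');save('t3',im)
h,s,v=[a.astype(int) for a in cv2.split(cv2.cvtColor(im,cv2.COLOR_RGB2HSV))]
z=P[...,2];m=(h>100)&(h<130)&(s>120)&(z>.11)&(z<.13)&(P[...,1]<-.25)&(P[...,0]<.6)
p=P[m];print(len(p),cv2.minEnclosingCircle((p[:,:2]*1000).astype('float32')))
im,d,P=cloud('side')
h,s,v=[a.astype(int) for a in cv2.split(cv2.cvtColor(im,cv2.COLOR_RGB2HSV))]
z=P[...,2];m=(h>100)&(h<130)&(s>120)&(z>.11)&(z<.13)&(P[...,1]<-.25)&(P[...,0]<.6)
p=P[m];print(len(p),p[:,2].max(),cv2.minEnclosingCircle((p[:,:2]*1000).astype('float32')))
```

```text
t 29.15 tcp [ 0.5767 -0.0039  0.2896] op 0.0776 F [ 0.6 -0.9  0.1] down [ 0.001  0.    -1.   ] j6 [ 19.   9.  -6.   0. -74.  71.]
spin 0.0 then cm [  4.47   4.42 -33.79] before-spin cm [  4.47   4.43 -33.79]
ty [ 1. -0.  0.] tz [ 0. -1. -0.]
547 ((498.21710205078125, -342.471435546875), 27.046655654907227)
944 0.12174269816413197 ((499.6787414550781, -343.04193115234375), 27.039644241333008)
```

View pics/t3.png

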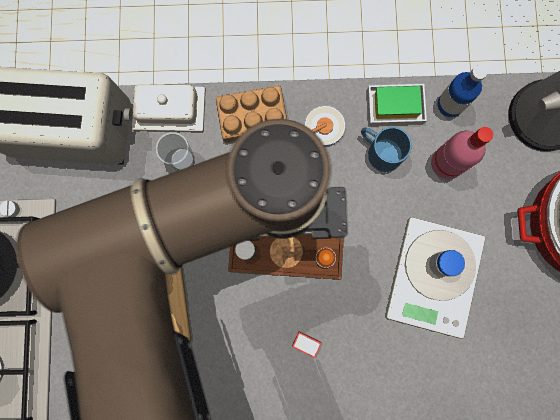

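The jar stands on the pan within about 2 mm of centre (450,263). Now the mill goes back.

move_arm --commands '[[[0,0.6,-4.4,0],[0,0.6,-4.4,0],[0,0.6,-4.4,0],[0,0.6,-4.4,0],[0,0.6,-4.4,0],[0,0.6,-4.4,0],[1,0.5,-4.4,0],[1.5,0.3,-2.2,0]]]'

```text
clock: 30.05
tool_pos: [0.621, 0.3274, 0.2641]
orientation: [125.9, 89.9, 36.0]
force: [-0.2, 0.3, -0.7]
opening: 0.0784
```

move_arm --commands '[[[1.5,0,-0.8,0],[0.5,0,0,0],[0,0,0,0],[0,0,0,0]]]'

```text
clock: 30.45
tool_pos: [0.621, 0.3309, 0.2446]
orientation: [103.3, 89.9, 13.2]
force: [-0.6, 0.3, 0.2]
opening: 0.078
```

Run:
```python
from h import *
go(.621,.3345,.16,90)
```

```text
t 30.45 tcp [0.621  0.3309 0.2446] op 0.078 F [-0.6  0.3  0.2] down [ 0.001  0.    -1.   ] j6 [ 44.  23.   6.   0. -74.  46.]
spin -0.001 then cm [ 8.46 -0.01 -0.35] before-spin cm [ 8.46 -0.01 -0.35]
ty [ 1. -0.  0.] tz [-0. -1. -0.]
```

move_arm --commands '[[[2,0,-0.35,0],[2.5,0,0,0],[2,0,0,0],[1.3,0,0,0],[0.6,0,0,0],[0,0,0,0],[0,0,0,0]]]'

```text
clock: 31.15
tool_pos: [0.6212, 0.336, 0.1609]
orientation: [119.2, 89.9, 29.2]
force: [-0.6, -0.2, 0.3]
opening: 0.0782
```

move_arm --commands '[[[0,0,0,0],[0,0,0,0],[0,0,0,0],[0,0,0,0],[0,0,0,0]]]' --jaw 3.4

```text
clock: 31.65
tool_pos: [0.6206, 0.3358, 0.1597]
orientation: [39.6, 90.0, -50.3]
force: [0.1, -1.2, 0.1]
opening: 0.0453
```

Run:
```python
from h import *
go(.607,-.0866,.26,90)
```

```text
t 31.65 tcp [0.6206 0.3358 0.1597] op 0.0453 F [ 0.1 -1.2  0.1] down [ 0. -0. -1.] j6 [ 44.  26.  -0.   0. -64.  46.]
spin 0.0 then cm [-10.03  -1.36  42.24] before-spin cm [-10.03  -1.37  42.24]
ty [1. 0. 0.] tz [-0. -1.  0.]
```

move_arm --commands '[[[-0.5,0,0,0],[-1.5,0,0,0],[-2.5,0,0,0],[-2.5,0,0.7,0],[-1,0,2,0],[0,-0.1,3,0],[0,-0.2,4,0],[0,-0.2,4,0]]]'

```text
clock: 32.45
tool_pos: [0.6149, 0.197, 0.2398]
orientation: [-104.6, 90.0, 165.4]
force: [1.2, -0.1, -1.8]
opening: 0.0455
```

move_arm --commands '[[[0,-0.2,4,0],[0,-0.2,4,0],[0,-0.2,4,0],[0,-0.2,4,0],[0,-0.1,4,0],[0,0,3.5,0],[0,0,2.6,0],[0,0,1.6,0]]]'

```text
clock: 33.25
tool_pos: [0.6058, -0.0807, 0.24]
orientation: [-144.1, 90.0, 125.8]
force: [-0.4, 0.3, -2.5]
opening: 0.0452
```

move_arm --commands '[[[0,0,0.8,0],[0,0,0,0],[0,0,0,0],[0,0,0,0]]]'

```text
clock: 33.65
tool_pos: [0.6068, -0.0851, 0.2396]
orientation: [163.5, 90.0, 73.6]
force: [0.8, -0.4, -2.8]
opening: 0.045
```

Run:
```python
from h import *
go(.607,-.0866,.15,90)
```

```text
t 33.65 tcp [ 0.6068 -0.0851  0.2396] op 0.045 F [ 0.8 -0.4 -2.8] down [ 0.  0. -1.] j6 [ 10.  14.  -6.  -0. -69.  80.]
spin 0.001 then cm [8.96 0.02 0.15] before-spin cm [8.96 0.02 0.15]
ty [ 1. -0.  0.] tz [-0. -1. -0.]
```

move_arm --commands '[[[1,0,0.12,0],[2.3,0,0,0],[2.4,0,0,0],[1.6,0,0,0],[0.7,0,0,0],[0.3,0,0,0],[0,0,0,0],[0,0,0,0]]]'

```text
clock: 34.45
tool_pos: [0.6072, -0.0872, 0.1574]
orientation: [88.9, 89.9, -1.0]
force: [-0.8, 0.3, -2.2]
opening: 0.0451
```

move_arm --commands '[[[0.2,0,0,0],[0.2,0,0,0],[0.1,0,0,0],[0,0,0,0],[0,0,0,0]]]'

```text
clock: 34.95
tool_pos: [0.6067, -0.0874, 0.1516]
orientation: [58.4, 90.0, -31.6]
force: [-0.4, -0.4, -2.2]
opening: 0.0452
```

move_arm --commands '[[[0.1,0,0,0],[0.1,0,0,0],[0.1,0,0,0],[0,0,0,0],[0,0,0,0]]]'

```text
clock: 35.45
tool_pos: [0.6072, -0.0875, 0.1496]
orientation: [78.8, 89.9, -11.1]
force: [-0.8, 1.5, 5.4]
opening: 0.0451
```

Mill is down. Release it, then fetch the vinegar.

move_arm --commands '[[[0,0,0,0],[0,0,0,0],[0,0,0,0],[-1,0,0,0],[-3,0,0,0],[-4,0,0,0],[-4,0,0,0],[-2,0,0,0]]]' --jaw 7

```text
clock: 36.25
tool_pos: [0.6075, -0.0876, 0.2929]
orientation: [87.7, 89.8, -2.2]
force: [0.4, -0.1, 0.4]
opening: 0.0696
```

move_arm --commands '[[[0,-1,-4,0],[0,-1,-4,0],[0,-1,-4,0],[0,-1,-4,0],[0,-1,-4,0],[0,-1,-4,0],[0,-1,-4,0],[0,-1,-4,0]]]'

```text
clock: 37.05
tool_pos: [0.5257, 0.234, 0.2889]
orientation: [-76.0, 90.0, -166.0]
force: [1.3, -0.6, 0.3]
opening: 0.07
```

move_arm --commands '[[[0,-1,-4,0],[0,-1,-3,0],[0,-0.4,-1.5,0],[0,0,0,0],[0,0,0,0],[0,0,0,0]]]'

```text
clock: 37.65
tool_pos: [0.5028, 0.3166, 0.2887]
orientation: [-24.7, 90.0, -114.7]
force: [0.7, 0.2, 0.2]
opening: 0.0699
```

Run:
```python
from h import *
go(.503,.3186,.1985,90)
```

```text
t 37.65 tcp [0.5028 0.3166 0.2887] op 0.0699 F [0.7 0.2 0.2] down [-0. -0. -1.] j6 [ 51.  11.  -4.   0. -75.  39.]
spin -0.001 then cm [ 9.02  0.02 -0.2 ] before-spin cm [ 9.02  0.02 -0.2 ]
ty [ 1. -0. -0.] tz [ 0. -1.  0.]
```

move_arm --commands '[[[2.5,0,-0.2,0],[2.5,0,0,0],[2,0,0,0],[1.4,0,0,0],[0.6,0,0,0],[0,0,0,0],[0,0,0,0]]]'

```text
clock: 38.35
tool_pos: [0.5032, 0.3198, 0.1995]
orientation: [124.3, 89.9, 34.4]
force: [-0.3, -0.2, 0.4]
opening: 0.07
```

move_arm --commands '[[[0,0,0,0],[0,0,0,0],[0,0,0,0],[0,0,0,0],[0,0,0,0],[0,0,0,0]]]' --jaw 2

```text
clock: 38.95
tool_pos: [0.5025, 0.3194, 0.1986]
orientation: [-13.2, 90.0, -103.2]
force: [-0.2, -1.5, 0.1]
opening: 0.0292
```

Run:
```python
from h import *
go(.6225,.0685,.2685,90)
```

```text
t 38.95 tcp [0.5025 0.3194 0.1986] op 0.0292 F [-0.2 -1.5  0.1] down [-0.    -0.001 -1.   ] j6 [ 51.  14. -12.   0. -64.  39.]
spin 0.0 then cm [-6.98 12.   25.09] before-spin cm [-6.98 11.99 25.1 ]
ty [ 1. -0. -0.] tz [-0. -1.  0.]
```

move_arm --commands '[[[-0.5,0,0,0],[-1.5,0,0,0],[-2.5,0,0,0],[-2.5,0.3,0.7,0],[-1,1,2,0],[0,1.5,3,0],[0,1.7,3.5,0],[0,1.7,3.5,0]]]'

```text
clock: 39.75
tool_pos: [0.5642, 0.1916, 0.2778]
orientation: [-82.8, 89.9, -172.7]
force: [1.2, 1.0, -6.1]
opening: 0.0291
```

move_arm --commands '[[[0,1.7,3.5,0],[0,1.6,3.4,0],[0,1.2,2.5,0],[0,0.8,1.8,0],[0,0.5,1.2,0],[0,0,0,0],[0,0,0,0],[0,0,0,0]]]'

```text
clock: 40.55
tool_pos: [0.6222, 0.0694, 0.2784]
orientation: [-114.9, 90.0, 155.2]
force: [-0.7, -1.1, -6.2]
opening: 0.0292
```

Run:
```python
from h import *
go(.6225,.0685,.1885,90)
```

```text
t 40.55 tcp [0.6222 0.0694 0.2784] op 0.0292 F [-0.7 -1.1 -6.2] down [-0.  0. -1.] j6 [ 24.  14.  -1.  -0. -74.  66.]
spin 0.001 then cm [8.99 0.03 0.09] before-spin cm [8.99 0.03 0.09]
ty [ 1.  0. -0.] tz [ 0. -1. -0.]
```

move_arm --commands '[[[1,0,0.1,0],[2.3,0,0,0],[2.4,0,0,0],[1.6,0,0,0],[0.7,0,0,0],[0.3,0,0,0],[0,0,0,0],[0,0,0,0]]]'

```text
clock: 41.35
tool_pos: [0.6232, 0.0679, 0.1965]
orientation: [103.9, 89.9, 13.9]
force: [-0.3, 0.3, -5.9]
opening: 0.0296
```

move_arm --commands '[[[0.2,0,0,0],[0.2,0,0,0],[0.1,0,0,0],[0,0,0,0],[0,0,0,0]]]'

```text
clock: 41.85
tool_pos: [0.6226, 0.0676, 0.1906]
orientation: [-36.0, 90.0, -126.0]
force: [-0.6, -0.2, -5.6]
opening: 0.0293
```

move_arm --commands '[[[0.1,0,0,0],[0.1,0,0,0],[0.1,0,0,0],[0,0,0,0],[0,0,0,0]]]'

```text
clock: 42.35
tool_pos: [0.623, 0.0676, 0.1886]
orientation: [91.1, 89.9, 1.1]
force: [-1.9, -0.9, 4.3]
opening: 0.0296
```

move_arm --commands '[[[0,0,0,0],[0,0,0,0],[0,0,0,0],[-1,0,0,0],[-3,0,0,0],[-4,0,0,0],[-4,0,0,0],[-1,0,0,0]]]' --jaw 7

```text
clock: 43.15
tool_pos: [0.6245, 0.0677, 0.3239]
orientation: [100.3, 89.5, 10.3]
force: [-0.1, 0.7, 0.7]
opening: 0.07
```

move_arm --commands '[[[0,-3,-3,0],[0,-3,-3,0],[0,-3,-3,0],[0,-3,-3,0],[0,-3,-3,0],[0,-3,-3,0],[0,-3,-3,0],[0,-2,-1.6,0]]]'

```text
clock: 43.95
tool_pos: [0.3909, 0.2952, 0.3182]
orientation: [155.0, 89.9, 65.1]
force: [0.2, 0.1, 0.6]
opening: 0.0699
```

move_arm --commands '[[[0,-1,-0.8,0],[0,0,0,0],[0,0,0,0],[0,0,0,0]]]'

```text
clock: 44.35
tool_pos: [0.3832, 0.3011, 0.3176]
orientation: [14.6, 90.0, -75.5]
force: [-0.3, 0.1, 0.1]
opening: 0.0697
```

Run:
```python
from h import *
go(.3832,.3018,.2265,90)
```

```text
t 44.35 tcp [0.3832 0.3011 0.3176] op 0.0697 F [-0.3  0.1  0.1] down [ 0. -0. -1.] j6 [ 61.  -0. -13.   0. -77.  29.]
spin -0.001 then cm [ 9.11 -0.   -0.08] before-spin cm [ 9.11 -0.   -0.08]
ty [1. 0. 0.] tz [ 0. -1.  0.]
```

move_arm --commands '[[[2.5,0,0,0],[2.5,0,0,0],[2,0,0,0],[1.5,0,0,0],[0.6,0,0,0],[0,0,0,0],[0,0,0,0]]]'

```text
clock: 45.05
tool_pos: [0.3832, 0.3017, 0.2273]
orientation: [123.8, 90.0, 33.8]
force: [-0.5, 0.0, 1.0]
opening: 0.0701
```

move_arm --commands '[[[0,0,0,0],[0,0,0,0],[0,0,0,0],[0,0,0,0],[0,0,0,0],[0,0,0,0]]]' --jaw 2

```text
clock: 45.65
tool_pos: [0.3825, 0.3016, 0.2266]
orientation: [6.7, 90.0, -83.3]
force: [1.0, -0.5, 0.0]
opening: 0.0295
```

Run:
```python
from h import *
go(.538,-.002,.3085,90)
```

```text
t 45.65 tcp [0.3825 0.3016 0.2266] op 0.0295 F [ 1.  -0.5  0. ] down [ 0. -0. -1.] j6 [ 61.   3. -22.   0. -65.  29.]
spin 0.0 then cm [-8.18 15.55 30.36] before-spin cm [-8.18 15.54 30.36]
ty [1. 0. 0.] tz [-0. -1.  0.]
```

move_arm --commands '[[[-0.5,0,0,0],[-1.5,0,0,0],[-2.5,0,0,0],[-2.5,0,0,0],[-2,0.5,1,0],[-0.5,1,2,0],[0,1.5,3,0],[0,2,3.8,0]]]'

```text
clock: 46.45
tool_pos: [0.4319, 0.2032, 0.321]
orientation: [-90.1, 89.9, -179.9]
force: [2.2, -0.3, -5.5]
opening: 0.0295
```

move_arm --commands '[[[0,2,3.8,0],[0,2,3.8,0],[0,1.9,3.8,0],[0,1.7,3.3,0],[0,1.3,2.6,0],[0,0.9,1.8,0],[0,0.5,1,0],[0,0.2,0.4,0]]]'

```text
clock: 47.25
tool_pos: [0.5374, -0.0021, 0.3206]
orientation: [-86.2, 89.9, -176.2]
force: [-0.7, -0.9, -6.4]
opening: 0.0291
```

move_arm --commands '[[[0,0,0,0],[0,0,0,0],[0,0,0,0]]]'

```text
clock: 47.55
tool_pos: [0.5373, -0.0005, 0.3216]
orientation: [168.4, 90.0, 78.5]
force: [-0.2, 0.1, -6.8]
opening: 0.0296
```

Run:
```python
from h import *
go(.538,-.002,.2167,90)
```

```text
t 47.55 tcp [ 5.373e-01 -5.000e-04  3.216e-01] op 0.0296 F [-0.2  0.1 -6.8] down [ 0.  0. -1.] j6 [ 21.   5.  -8.  -0. -78.  69.]
spin 0.001 then cm [10.49  0.07  0.15] before-spin cm [10.49  0.07  0.15]
ty [ 1. -0.  0.] tz [-0. -1. -0.]
```

move_arm --commands '[[[1,0,0.15,0],[2.3,0,0,0],[2.6,0,0,0],[2.2,0,0,0],[1.2,0,0,0],[0.5,0,0,0],[0,0,0,0],[0,0,0,0]]]'

```text
clock: 48.35
tool_pos: [0.5383, -0.0027, 0.2246]
orientation: [95.5, 89.9, 5.5]
force: [0.0, -0.4, -6.1]
opening: 0.0295
```

move_arm --commands '[[[0.2,0,0,0],[0.2,0,0,0],[0.1,0,0,0],[0,0,0,0],[0,0,0,0]]]'

```text
clock: 48.85
tool_pos: [0.5377, -0.0029, 0.2186]
orientation: [95.7, 90.0, 5.7]
force: [-0.9, 0.3, -6.3]
opening: 0.0298
```

move_arm --commands '[[[0.1,0,0,0],[0.1,0,0,0],[0.1,0,0,0],[0,0,0,0],[0,0,0,0]]]'

```text
clock: 49.35
tool_pos: [0.5382, -0.0029, 0.2167]
orientation: [88.6, 89.9, -1.4]
force: [-2.1, 0.3, 4.9]
opening: 0.0294
```

Release, lift, and move off towards the board so the tray can be checked.

move_arm --commands '[[[0,0,0,0],[0,0,0,0],[0,0,0,0],[-1,0,0,0],[-3,0,0,0],[-4,0,0,0],[-3,0,0,0],[0,0,0,0]]]' --jaw 7

```text
clock: 50.15
tool_pos: [0.5397, -0.0028, 0.3312]
orientation: [98.1, 89.5, 8.1]
force: [-0.1, 1.2, -0.2]
opening: 0.07
```

move_arm --commands '[[[0,-2,-4,0],[0,-2,-4,0],[0,-2,-4,0],[0,-2,-4,0],[0,-1,-4,0],[0,-1,-4,0],[0,-1,-4,0],[0,0,-4,0]]]'

```text
clock: 50.95
tool_pos: [0.4263, 0.3187, 0.3263]
orientation: [153.2, 89.9, 63.3]
force: [0.7, -0.4, 0.6]
opening: 0.0703
```

move_arm --commands '[[[0,0,-4,0],[0,0,-4,0],[0,0,0,0],[0,0,0,0]]]'

```text
clock: 51.35
tool_pos: [0.4272, 0.3978, 0.3248]
orientation: [-29.3, 89.9, -119.2]
force: [-0.5, -0.1, -0.4]
opening: 0.07
```

Run:
```python
from h import *
go(0,0,0)
def meas(im,P,n):
    h,s,v=[a.astype(int) for a in cv2.split(cv2.cvtColor(im,cv2.COLOR_RGB2HSV))]
    x,y,z=P[...,0],P[...,1],P[...,2]
    reg=(x>.45)&(x<.7)&(y>-.16)&(y<.14)
    for o,m in(('oil',((h<8)|(h>172))&(s>120)&(z>.24)&(z<.27)),('vin',(h>20)&(h<35)&(s>120)&(z>.21)&(z<.24)),('mill',(z>.15)&(z<.205)&(h>3)&(h<20)&(y<-.05)&(x>.57)&(s>60)),('timer',(h<14)&(s>180)&(z>.03)&(z<.06)&(y<-.06)&(x<.56)),('tin',(z>.045)&(z<.07)&(s<60)&(y>.06)&(x<.56))):
        p=P[m&reg]; print(n,o,len(p),p.mean(0).round(4) if len(p) else '')
for n in('top','side'):
    D=np.load(f'pics/{n}.npz');meas(D['im'],D['P'],n+' before')
    im,d,P=cloud(n);save('f'+n,im);meas(im,P,n+' after')
    a=cv2.cvtColor(D['im'],cv2.COLOR_RGB2GRAY)
a=cv2.cvtColor(np.load('pics/top.npz')['im'],cv2.COLOR_RGB2BGR);b=cv2.imread('pics/ftop.png')
cv2.imwrite('pics/cmp.png',cv2.resize(np.hstack([a[170:300,210:350],b[170:300,210:350]]),None,fx=2.8,fy=2.8))
```

```text
t 51.35 tcp [0.4272 0.3978 0.3248] op 0.07 F [-0.5 -0.1 -0.4] down [-0.001 -0.002 -1.   ] j6 [ 62.   9.  -2.  -0. -79.  28.]
spin 0.0 then cm [ 32.57 -42.75  39.67] before-spin cm [ 32.57 -42.75  39.67]
ty [ 1.  0. -0.] tz [ 0. -1.  0.]
top before oil 213 [ 0.537  -0.0034  0.259 ]
top before vin 206 [0.6216 0.0678 0.2283]
top before mill 422 [ 0.604  -0.0843  0.1952]
top before timer 201 [ 0.52   -0.0885  0.0444]
top before tin 304 [0.5409 0.0881 0.0555]
top after oil 212 [ 0.5381 -0.0031  0.2592]
top after vin 205 [0.6214 0.0663 0.2284]
top after mill 420 [ 0.6039 -0.0866  0.1956]
top after timer 204 [ 0.52   -0.0885  0.0444]
top after tin 302 [0.5407 0.0881 0.0556]
side before oil 249 [ 0.5352 -0.0088  0.2533]
side before vin 194 [0.6186 0.0624 0.2232]
side before mill 701 [ 0.5987 -0.0962  0.1817]
side before timer 0 
side before tin 112 [0.5313 0.0893 0.0539]
side after oil 253 [ 0.5361 -0.0088  0.2531]
side after vin 199 [0.618  0.0611 0.2229]
side after mill 699 [ 0.5988 -0.0984  0.1819]
side after timer 0 
side after tin 120 [0.5318 0.0891 0.0538]
```

View pics/cmp.png

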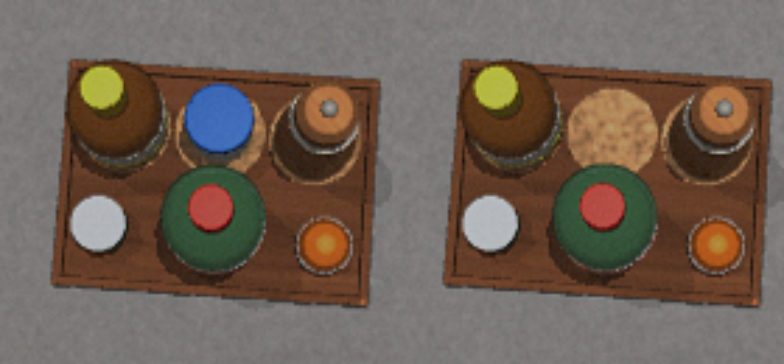

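View pics/fside.png

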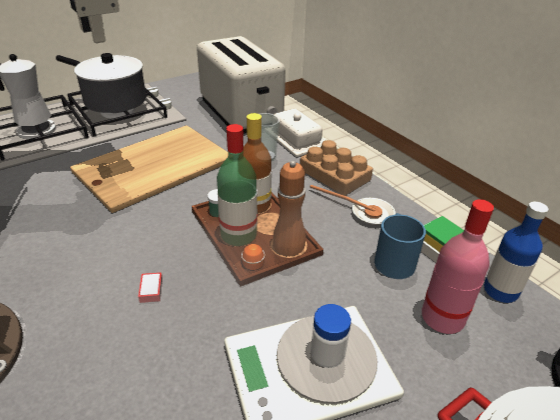

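The pictures before and after match. Oil, vinegar and mill are within about 2.5 mm of their starts, the tin and timer have not moved, and the jar stands upright on the pan (330,335). The arm is clear.

```bash
python3 -c "
from plant import close_job; print(close_job())"
```

```text
the job is handed in; nothing more can be done
None
```

The job is done and handed in at about 51 s on the robot's clock. I moved the oil, vinegar and mill to the board, put the salt jar on the scale pan, then returned the three to their own cork insets.

**Last checks:**
- **Jar:** it stands upright, within about 3 mm of the pan's centre. That was measured right after I set it down; the last picture still shows it standing there.
- **Oil, vinegar and mill:** they are back upright, each within about 2.5 mm of where it started, in both the top and side cameras.
- **Tin and timer:** the top camera shows the tin and timer where they were. The side camera agrees for the tin, but my side-camera check never picked up the timer.
- **Mug:** it was checked only by eye, and looks unmoved.
- **Arm:** it was clear of everything, with the gripper open.

**One deviation:** on the first grasp of the oil, the gripper stopped about 5 mm short in y. I moved it back to the oil's measured position before lifting, and it did not show in the final position. No check failed.

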